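# Unlatch the vial plate and hold it out under the collector outlet

## Robot

A 6-joint arm with a two-finger parallel gripper is mounted at the origin on the work surface. World frame = base frame: x ahead of the robot, y to its left, z up, the work surface at z = 0. Lengths are in m, angles in rad, forces in N, time in s.
With the tool pointing down it reaches from about 0.325 to 0.9 m from the base axis. Payload 6.1 kg.
Tool frame: the origin (TCP) lies at the very end of the fingers, on their centre line; the grasp point (between the pads) lies 19 mm behind it; z points along the fingers, y is the line along which they close (so a half turn about z gives the same grasp; the last joint's range is limited). The gripper opens to 85 mm and grips with 20 to 120 N. Pads are 22 mm wide; open, the fingers measure 114 mm over their backs; the gripper's body (76 mm by 85 mm) begins 54 mm behind the grasp point. The pads swing forward as they close: fully open they stand 13 mm farther back than shut.
Start: joints at [1.091, 0.22, 1.526, -0, 1.395, -0.126], TCP at [0.217, 0.586, 0.231] pointing down, gripper open.
Joint ranges: [-2.98, 2.98], [-0.91, 2.08], [0.09, 2.57], [-1.24, 4.39], [0.2, 2.65], [-2.68, 2.68]. Speed limits (rad/s): [2.57, 2.57, 3.01, 3.14, 3.14, 3.14].

## Interface

Orientations are given as [roll, pitch, yaw] about the fixed x, y, z axes, in that order (R = Rz(yaw) Ry(pitch) Rx(roll)).
In Python, from bench import sensors, vision, job gives the robot as it stands. The module is installed in compiled form; this text tells all that it offers.
- The arm moves only by the tool apply_moves, never from a script. Its argument "increments" is a list of rows, each an object with "jaw": the opening, from 0 (shut) to 1 (fully open); "delta_pos": the shift along the tool's x, y, z as a fraction of full scale, a list of three; "twist": the turn, a rotation vector about the tool's x, y, z as a fraction of full scale, a list of three. A call has exactly 10 rows; each row shifts and turns the commanded pose from where the row before left it, along the tool's axes as they then stand; what a row does not reach is not made up. Full scale, the value 1, is 30 mm for a shift and 0.12 rad for a turn. A row lasts 1/8 s, in which the tool goes at most 62.5 mm and 10.7 degrees, less where a joint would pass 70% of its speed; a pose out of reach is approached as far as the arm can. A call with a number of a shift or a turn outside -1 to 1 is refused whole. A call with a gripper value outside its range is refused whole. The fingers move at their own pace and stop on an object; the grip force is fixed at half the most. Time passes only in rows, so rows that do not move let the fingers close, or fill a call up. It gives the time, the measured TCP pose, the force, the opening and the grip force at its end, in the units of the state.
- sensors.observe(): the state, without advancing time (a new reading comes with each control period).
- vision.grab_frame(name): name is "scene" or "top" or "wrist"; returns a dict with "frame" (384x512x3 uint8, red, green, blue), "z_map" (384x512 float32, m along the optical axis (not along the pixel's ray), 0 where there is no reading), "intrinsics" (3x3 intrinsics, pixels), "rvec" (rotation vector, rad) and "tvec" (3), from world to camera coordinates, as OpenCV has them; the wrist camera has in their place "mount" (4x4, takes a point from camera to tool coordinates, whose origin is the TCP and whose axes are the flange's). Camera axes: x right, y down, z forward; pixel columns grow to the right and rows downward; lengths in m; the calibration is good to about 2 mm. A picture is of the moment at which its call begins: read the wrist's pose just before it.
- job.close_job(): hands the job in; it is judged then, once.
The state is a dict: "clock": time; "qpos": joint angles; "joint_velocities": joint speeds; "joint_efforts": joint torques, N m; "position": TCP position; "tcp_rot": TCP orientation; "wrist_force": force on the tool from outside, world axes, zero at the start; "wrist_torque": the same for the moment, N m; "width": finger opening in m; "grip_force": force on a finger pad.
Only numpy, scipy, OpenCV 4.12 (cv2) and the standard library are available. Lean on these libraries where they do the work, as an engineer would, in place of code of your own. Each camera call takes 0.05 s, during which the arm holds its last target. There are 200 camera calls.

## Task

On the fraction collector, first throw the yellow-knobbed lever from the red-marked notch into the green-marked notch, which drops the red stop bar. Then take the vial plate by its blue handle and slide it out along the deck until its outer end is in line with the red pointer, keeping it level: it will tip off the deck if let go, so finish while still holding the plate there with the gripper. Leave the other glassware and things on the bench where they are.

Things in the scene. Friction and masses are not known exactly. Their poses are not given: they have to be found in the camera images.
- deck: White instrument deck fixed to the bench, 116 (x) x 330 (y) x 60 mm high, origin at the centre of its underside, z up. The plate slides outward along the deck's own +y, roughly to the robot's left. Steel rails 6 mm high along both long sides (inner faces 54 mm from the centre line) guide the plate with 4 mm play a side; deck friction up to about 5 N
- deck_edge (a point): middle of the deck's outer top edge (deck x 0, y +165 mm, z 60 mm), over which the plate is slid out
- stop_bar (a point): top centre of the red stop bar, 70 mm wide, 8 mm thick, 6 mm inside the deck's outer edge; it blocks the plate. Stands 9 mm above the deck when the lever is in the red notch, 3 mm below the deck's top in the green
- lever (a joint): latch lever, rad: 0 in the red-marked notch (stop bar up), 0.9 in the green-marked notch (stop bar down); these are its ends of travel. The weighted knob makes it fall over into the notch on the side to which it leans, once well past upright (0.45); under 2 N at the knob moves it
- lever_axis (a point): centre of the lever's turning axis, which is level, along deck x, at deck (130, -20, 55) mm, on a grey housing 50 x 100 mm, 45 mm high. A fixed notched aluminium disc beside the lever, 14 to 20 mm nearer the deck, rises to 103 mm above the bench, its red and green tabs to 112 mm
- lever_knob (a point): centre of the yellow ball knob, 28 mm in diameter, on a 9 mm rod, 90 mm from the axis. In the red notch it leans 0.45 rad to deck -y (136 mm above the bench), in the green 0.45 rad to deck +y: 78 mm of travel along deck +y, rising to 145 mm midway. Can be pushed from its -y side with shut fingers
- plate: loose aluminium vial plate, 100 (x) x 260 (y) x 8 mm, on the deck, origin at the centre of its underside; its +y end is the outer end, with a white block of amber vials (80 x 100 mm, y +18 to +118, top 50 mm above the underside). 0.3 to 0.6 kg, centre of mass about 35 mm from the origin towards the outer end: it tips over the deck's edge if slid out more than 95 mm and let go
- plate_outer (a point): middle of the lower edge of the plate's outer end face (plate y +130 mm, z 0)
- plate_handle (a point): middle of the blue handle's bar near the plate's inner end (plate y -100 mm): 60 mm long along plate x, 14 mm thick along plate y (pinch across this), 32 mm tall, its middle 37 mm and its top 53 mm above the plate's underside. Two 20 mm legs join it to the plate
- pointer: fixed outlet stand, turned like the deck, origin on the bench below the plate's centre line. Its red pointer blade, 6 mm wide, 64 to 70 mm above the bench, is centred on its own x axis from x +62 to +150 mm: the plate's outer end must come to its y = 0, 115 to 155 mm past the deck's edge. A steel tube crosses at y -23 to -33 mm, its low end 132 mm above the bench
- dish: bystander to leave alone: shallow glass drip dish, 80 mm across, 25 mm high, under the plate's path beyond the deck; origin at the centre of its underside
- beaker: bystander to leave alone: glass beaker, 84 mm across, 100 mm high; origin at the centre of its underside
- solvent: bystander to leave alone: clear bottle with blue cap, 86 mm across, 170 mm high; origin at the centre of its underside
- buffer: bystander to leave alone: amber bottle with blue cap, 72 mm across, 140 mm high; origin at the centre of its underside
- jar: bystander to leave alone: small amber jar with white lid, 44 mm across, 50 mm high, beside the deck on the robot's side; origin at the centre of its underside
- vial_pot: bystander to leave alone: white plastic pot, 60 mm across, 60 mm high; origin at the centre of its underside
There are look-alikes about, which are no part of the job. Of the things that look like the pointer, the middle-sized one is meant.

How it is judged:
On the way:
1. the lever is in the green-marked notch while the plate is still within the deck (value of joint lever above 0.75 rad and y of plate_outer in the frame of deck below 0.17 m), for 0.2 s.
At the end, for the whole second after the job is handed in: Plate's outer end within 6 mm of the red pointer's line, level within 0.06 rad, outer edge at deck height (60 mm) within 10 mm, under 0.02 m/s, held by the fingers (over 1 N), not pressing on the pointer stand (under 0.5 N); lever in the green notch (over 0.75 rad) (y of plate_outer in the frame of pointer between -0.006 and 0.006 m and angle between plate's own z axis and vertical below 0.06 rad and height (world z) of plate_outer between 0.05 and 0.07 m and contact force between the fingers and plate above 1 N and linear speed of plate below 0.02 m/s and value of joint lever above 0.75 rad and contact force between pointer and plate below 0.5 N); the arm keeps its last pose, push and grip.
It fails at once if the vial plate tips by more than 0.15 rad (angle between plate's own z axis and vertical above 0.15 rad).
It fails at once if the plate is lifted instead of slid (over 20 mm above the deck) (height (world z) of plate above 0.08 m).
It fails at once if a bystander is moved by more than 30 mm (distance of any of dish, beaker, solvent, buffer, jar, vial_pot from where it was at the start of the episode above 0.03 m).
It also fails if it takes over 45 s, if anything falls off the work surface, if the arm or the gripper's body presses on something with over 40 N, if the wrist force passes 120 N, or if a joint passes its speed limit or range.

## Working session

There is one attempt and no reset: what is moved stays moved. The work goes in short steps, Python scripts to look and compute and a tool call to move; the robot and the scene stay as the last step left them, time stands still between calls to the robot, and variables do not carry over. Pictures are saved under pics/ and viewed, at most 10 in all, crops included, and the job is handed in when it is done.

Besides the shell and the picture viewer there is one more tool, called after "Emit:" by a JSON object that holds its "name" and its "arguments". apply_moves: Moves the arm, as the interface text tells. Shift numbers are shares of 30 mm and turn numbers shares of 0.12 rad, none past 1 either way. Its arguments: {"type":"object","properties":{"increments":{"type":"array"}},"required":["increments"]}

```bash
mkdir -p pics; cat > h.py <<'E'
import numpy as np, cv2, pickle
from bench import sensors, vision, job
def grab(n, tag):
    s=sensors.observe(); f=vision.grab_frame(n); f['state']=s
    pickle.dump(f,open(f'pics/{tag}.pkl','wb')); return f
def load(tag): return pickle.load(open(f'pics/{tag}.pkl','rb'))
def pose(f):
    if 'mount' in f:
        s=f['state']; M=np.eye(4)
        from scipy.spatial.transform import Rotation as R
        M[:3,:3]=R.from_euler('xyz',s['tcp_rot']).as_matrix(); M[:3,3]=s['position']
        return M@f['mount']
    M=np.eye(4); M[:3,:3]=cv2.Rodrigues(np.array(f['rvec'],float))[0]; M[:3,3]=np.ravel(f['tvec'])
    return np.linalg.inv(M)
def pt(f,u,v,z=None):
    "world point from depth, or from plane height z"
    K=np.array(f['intrinsics']); r=np.linalg.solve(K,[u,v,1.]); T=pose(f)
    if z is None:
        w=f['z_map'][int(v)-1:int(v)+2,int(u)-1:int(u)+2]; d=np.median(w[w>0])
    else: d=(z-T[2,3])/(T[:3,:3]@r)[2]
    return T[:3,:3]@(r*d)+T[:3,3]
def proj(f,P):
    c=np.linalg.inv(pose(f))@np.append(P,1); k=np.array(f['intrinsics'])@c[:3]; return k[:2]/k[2]
def save(f,tag,box=None,s=1):
    im=f['frame'][:,:,::-1]
    if box: u0,v0,u1,v1=box; im=im[v0:v1,u0:u1]
    cv2.imwrite(f'pics/{tag}.png',cv2.resize(im,None,fx=s,fy=s,interpolation=cv2.INTER_CUBIC))
E
python3 - <<'E'
from h import *
print(sensors.observe())
for n in('scene','top'):
    f=grab(n,n); save(f,n,None,1.5); print(n,pose(f)[:3,3])
E
```

```text
{'clock': 0.0, 'qpos': array([ 1.09091767e+00,  2.21187093e-01,  1.52759278e+00,  3.05217336e-05,
        1.39468719e+00, -1.26085414e-01]), 'joint_velocities': array([ 8.33216385e-05,  1.30288818e-03, -1.70192866e-03, -4.47619024e-04,
        4.41674009e-04,  9.03750047e-04]), 'joint_efforts': array([ 3.89074139e-04, -4.96899748e+01, -3.89392591e+01, -1.53070878e-04,
        1.09980541e-02,  9.22234619e-06]), 'position': array([0.21624895, 0.58577116, 0.23023311]), 'tcp_rot': array([-3.13973690e+00, -2.65511573e-04,  2.78779379e+00]), 'wrist_force': array([ 0.79767816, -0.18140088, -0.39153777]), 'wrist_torque': array([-0.00517423,  0.00472265, -0.05157498]), 'grip_force': 0.0, 'width': 0.08559067219519152}
scene [ 1.16636088 -0.15683769  1.24269771]
top [0.25325368 0.03374673 1.64827546]
```

View pics/scene.png

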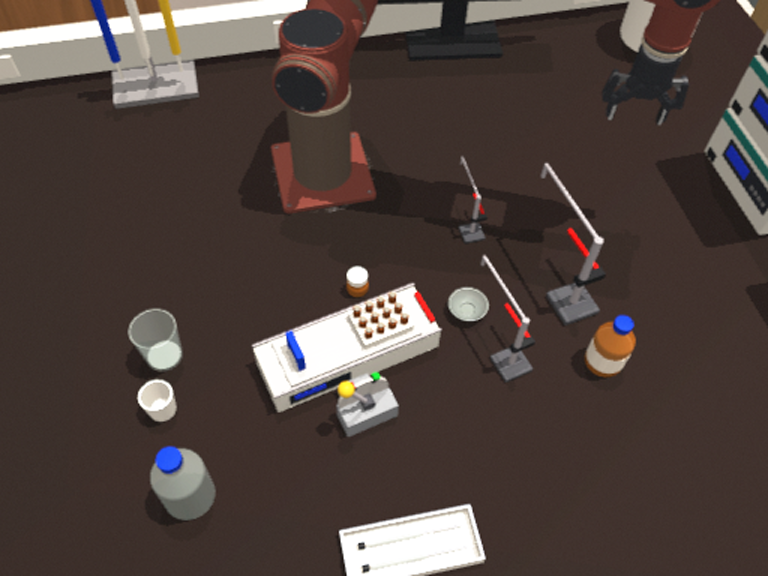

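View pics/top.png

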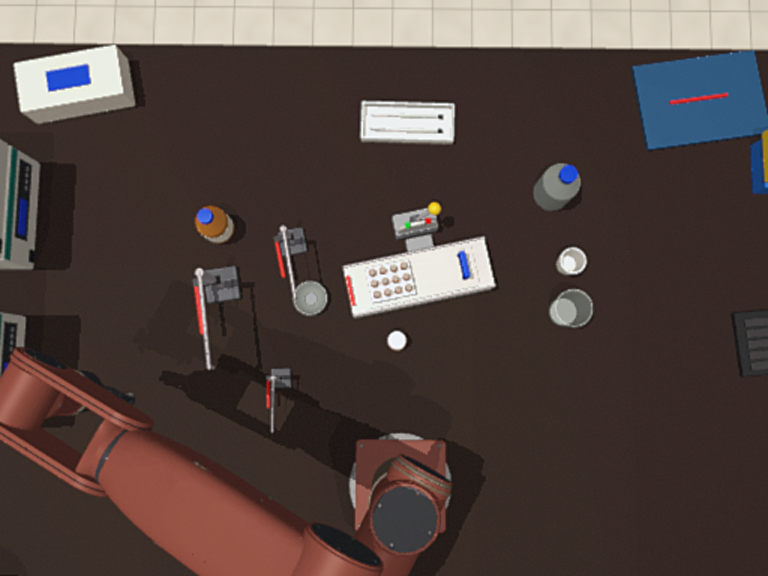

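The scene view shows the deck with the plate at (345,345), the knob at (346,389), and the handle at (296,350). There are three pointer stands: small (475,205), large (580,250) and middle (515,320). The top view puts the same stands at (272,395), (205,300) and (288,255). The middle one lies past the deck's red stop bar, over the dish. Next I'll make enlarged crops of both views.

```bash
python3 - <<'E'
from h import *
f=load('top'); save(f,'topc',(175,125,340,225),4.8)
f=load('scene'); save(f,'scenec',(160,160,370,300),3.8)
E
```

```text
(no output)
```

View pics/topc.png

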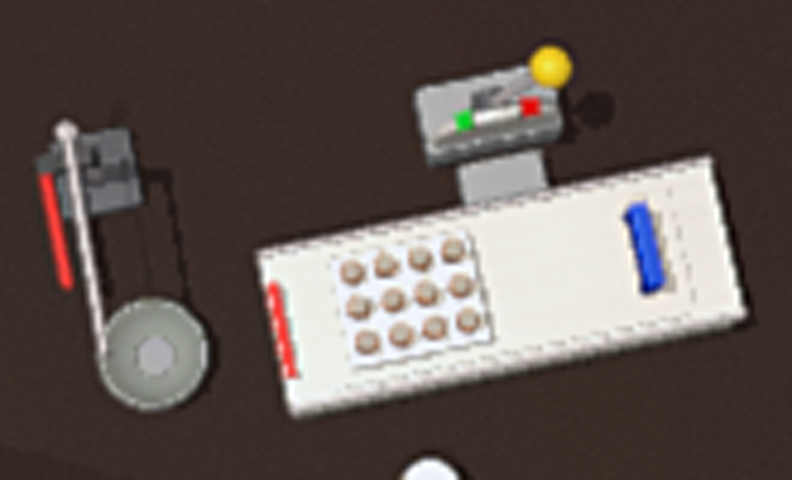

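View pics/scenec.png

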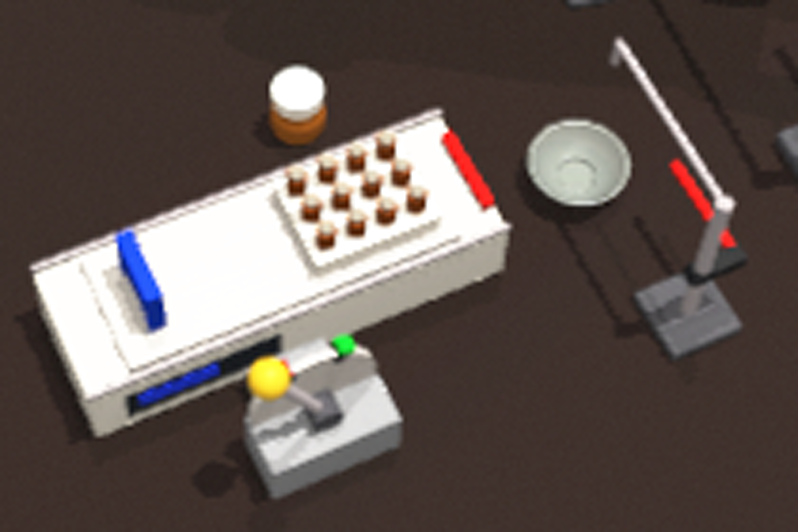

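The top crop shows the knob at (550,67), the red tab (530,106), the green tab (465,120), the handle bar (645,248), the stop bar (283,331) and the middle blade from (47,175) to (67,288). The scene crop shows the knob at (268,378), the handle bar (141,275) and the blade from (675,163) to (732,243). Depth clouds with colour masks will give me the positions.

```bash
cat >> h.py <<'E'
def cloud(f,box):
    u0,v0,u1,v1=box; K=np.array(f['intrinsics']); T=pose(f)
    v,u=np.mgrid[v0:v1,u0:u1]; d=f['z_map'][v0:v1,u0:u1]
    r=np.linalg.solve(K,np.stack([u.ravel(),v.ravel(),np.ones(u.size)]))
    P=(T[:3,:3]@(r*d.ravel())).T+T[:3,3]; ok=d.ravel()>0
    c=f['frame'][v0:v1,u0:u1].reshape(-1,3).astype(int)
    return P[ok],c[ok]
E
python3 - <<'E'
from h import *
np.set_printoptions(precision=4,suppress=True)
for n,box in(('top',(175,125,340,225)),('scene',(160,160,370,300))):
    f=load(n);P,c=cloud(f,box);r,g,b=c.T
    print(n)
    ms={'knob':(r>150)&(g>110)&(b<90)&(P[:,2]>.1),'handle':(b>120)&(r<80)&(P[:,2]>.085),'red':(r>150)&(g<70)&(b<70),'green':(g>130)&(r<100)}
    for k,m in ms.items():
        Q=P[m]
        if k=='red':
            for nm,mm in(('stop',(Q[:,1]<.2)&(Q[:,2]<.08)),('tab',(Q[:,2]>.085)),('blade',(Q[:,1]>.24)&(Q[:,2]<.085))):
                q=Q[mm]
                if len(q): print(nm,len(q),q.mean(0),q.min(0),q.max(0))
                if nm in('blade','stop') and len(q): print(cv2.minAreaRect(q[:,:2].astype(np.float32)*1000))
        elif len(Q): print(k,len(Q),Q.mean(0),Q.min(0),Q.max(0),cv2.minAreaRect(Q[:,:2].astype(np.float32)*1000))
    w=(P[:,2]>.054)&(P[:,2]<.072)&(c.min(1)>130)
    Q=P[w]; print('deck',cv2.minAreaRect(Q[:,:2].astype(np.float32)*1000), np.percentile(Q[:,2],[5,50,95]))
# triangulate hand-read points
A,B=load('top'),load('scene')
def tri(a,b):
    M=[np.array(x['intrinsics'])@np.linalg.inv(pose(x))[:3] for x in(A,B)]
    X=cv2.triangulatePoints(M[0],M[1],np.array([175.+a[0]/4.8-.4,125+a[1]/4.8-.4]),np.array([160+b[0]/3.8-.4,160+b[1]/3.8-.4])).ravel(); return X[:3]/X[3]
for k,a,b in(('knob',(550,67),(268,378)),('handle near',(652,290),(125,236)),('handle far',(634,206),(156,300)),('blade in',(67,288),(677,164)),('blade out',(47,177),(730,242)),('deck outer near',(293,410),(440,112)),('deck outer far',(258,252),(508,228)),('tube top',(66,130),(725,203)),('tube low',(103,355),(616,55))):
    print(k,tri(a,b))
E
```

```text
top
knob 54 [ 0.6048 -0.0605  0.1438] [ 0.455  -0.078   0.1037] [0.6237 0.0688 0.1526] ((534.6224365234375, -14.01763916015625), (43.945655822753906, 208.9704132080078), 51.01484680175781)
handle 70 [ 0.4913 -0.1334  0.1108] [ 0.4651 -0.1446  0.0873] [ 0.5191 -0.1233  0.1196] ((492.51318359375, -133.64088439941406), (54.82707595825195, 12.398083686828613), 13.377995491027832)
stop 16 [0.4361 0.119  0.07  ] [0.4074 0.113  0.0668] [0.4654 0.1275 0.0761]
((436.67047119140625, 119.12652587890625), (59.78938674926758, 3.6754279136657715), 13.446253776550293)
tab 9 [ 0.59   -0.0533  0.1092] [ 0.586  -0.0568  0.1051] [ 0.5942 -0.0495  0.1176]
blade 52 [0.511  0.2834 0.0572] [ 0.4665  0.27   -0.0033] [0.556  0.3048 0.0781]
((511.8245849609375, 286.4672546386719), (94.35057067871094, 16.191423416137695), 12.827289581298828)
green 13 [ 0.5807 -0.0072  0.1046] [ 0.576  -0.0132  0.0827] [ 0.5869 -0.0034  0.1125] ((581.20703125, -7.0795745849609375), (10.628040313720703, 9.55445671081543), 21.056869506835938)
deck ((485.57257080078125, -27.9505615234375), (230.88796997070312, 344.7137451171875), 
[... 721 characters left out ...]
28369140625), (120.84601593017578, 43.69388961791992), 7.634892463684082)
green 21 [ 0.5797 -0.0079  0.0958] [ 0.5263 -0.0152  0.0017] [0.5919 0.0116 0.1096] ((559.5205688476562, -2.318509101867676), (10.943182945251465, 67.44181060791016), 72.89513397216797)
deck ((484.727294921875, -31.225082397460938), (237.27865600585938, 346.5464172363281), 31.8736629486084) [0.0569 0.0657 0.0707]
knob [ 0.6129 -0.0666  0.1335]
handle near [ 0.464  -0.1405  0.0981]
handle far [ 0.5222 -0.1277  0.1025]
blade in [0.4664 0.274  0.0607]
blade out [0.5446 0.2882 0.0691]
deck outer near [0.3811 0.1116 0.0588]
deck outer far [0.4934 0.1364 0.0596]
tube top [0.5607 0.262  0.1566]
tube low [0.4103 0.235  0.1357]
```

Everything agrees with the text:
- Deck yaw is about 0.215.
- Edge middle is about (0.437, 0.124, 0.060).
- Handle is about (0.493, -0.134, 0.10).
- Knob is at (0.613, -0.067, 0.134), against a predicted (0.612, -0.067).
- The blade line is about 139 mm past the edge, within the stated 115 to 155.

I'm moving up and over towards the pointer and edge for a close wrist view.

Emit:
{"name": "apply_moves", "arguments": {"increments": [{"jaw":1,"delta_pos":[0,0,-1],"twist":[0,0,-0.95]},{"jaw":1,"delta_pos":[0,0,-1],"twist":[0,0,-0.95]},{"jaw":1,"delta_pos":[0,0,-1],"twist":[0,0,-0.95]},{"jaw":1,"delta_pos":[0,0,-1],"twist":[0,0,-0.95]},{"jaw":1,"delta_pos":[0,0,-1],"twist":[0,0,-0.95]},{"jaw":1,"delta_pos":[-0.38,-0.96,0],"twist":[0,0,0]},{"jaw":1,"delta_pos":[-0.38,-0.96,0],"twist":[0,0,0]},{"jaw":1,"delta_pos":[-0.38,-0.96,0],"twist":[0,0,0]},{"jaw":1,"delta_pos":[-0.38,-0.96,0],"twist":[0,0,0]},{"jaw":1,"delta_pos":[-0.38,-0.96,0],"twist":[0,0,0]}]}}

```text
clock: 1.35
position: [0.3034, 0.4568, 0.3807]
tcp_rot: [-3.141, -0.001, -2.925]
wrist_force: [-0.3, 0.7, 0.2]
width: 0.0853
grip_force: 0.0
```

Emit:
{"name": "apply_moves", "arguments": {"increments": [{"jaw":1,"delta_pos":[-0.38,-0.96,0],"twist":[0,0,0]},{"jaw":1,"delta_pos":[-0.38,-0.96,0],"twist":[0,0,0]},{"jaw":1,"delta_pos":[-0.38,-0.96,0],"twist":[0,0,0]},{"jaw":1,"delta_pos":[-0.38,-0.96,0],"twist":[0,0,0]},{"jaw":1,"delta_pos":[-0.38,-0.96,0],"twist":[0,0,0]},{"jaw":1,"delta_pos":[-0.38,-0.96,0],"twist":[0,0,0]},{"jaw":1,"delta_pos":[-0.38,-0.96,0],"twist":[0,0,0]},{"jaw":1,"delta_pos":[-0.38,-0.96,0],"twist":[0,0,0]},{"jaw":1,"delta_pos":[0,0,0],"twist":[0,0,0]},{"jaw":1,"delta_pos":[0,0,0],"twist":[0,0,0]}]}}

```text
clock: 2.6
position: [0.4413, 0.2526, 0.381]
tcp_rot: [3.141, -0.001, -2.926]
wrist_force: [0.1, -0.4, 0.2]
width: 0.0849
grip_force: 0.0
```

```bash
python3 - <<'E'
from h import *
f=grab('wrist','w1'); save(f,'w1',None,1.5); print(f['state']['position'],f['state']['tcp_rot'],f['state']['qpos'],pose(f).round(3))
E
```

```text
[0.44128421 0.25264693 0.38100878] [ 3.14120152e+00 -7.28283669e-04 -2.92564715e+00] [ 3.64447161e-01 -1.15915416e-01  1.60047006e+00  4.96458636e-04
  1.65770039e+00 -1.42225160e+00] [[-0.215  0.924  0.316  0.359]
 [ 0.977  0.203  0.069  0.234]
 [-0.     0.323 -0.946  0.525]
 [ 0.     0.     0.     1.   ]]
```

View pics/w1.png

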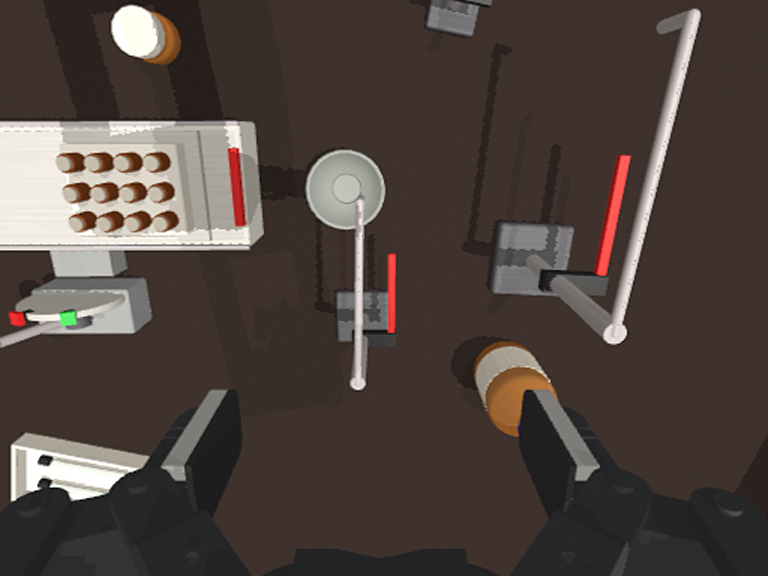

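The wrist view (768x576) shows:
- the middle stand's blade from (392,254) to (392,332)
- the dish at (346,190)
- the stop bar up at (236,187)
- the deck's outer edge near u=253
- a line near (197..210, 130..240), which may be the plate's end

The large stand is at (610,215), off to the right.

```bash
python3 - <<'E'
from h import *
np.set_printoptions(precision=4,suppress=True)
f=load('w1'); s=1.5
save(f,'w1c',(90,70,280,240),3.5)
yaw=.215; ex=np.array([np.cos(yaw),np.sin(yaw)]); ey=np.array([-ex[1],ex[0]]); E=np.array([.437,.124])
def D(p): return np.array([(p[:2]-E)@ex,(p[:2]-E)@ey,p[2]])*1000
for n,(u,v),z in(('blade a',(392,255),.07),('blade b',(392,331),.07),('edge near',(254,123),.066),('edge far',(250,245),.066),('stop a',(232,149),.069),('stop b',(239,226),.069),('line a',(197,132),.068),('line b',(210,238),.068),('green',(68,318),.11)):
    p=pt(f,u/s,v/s,z); print(n,p,D(p),'depth',D(pt(f,u/s,v/s)))
P,c=cloud(f,(160,160,280,225)); r,g,b=c.T
q=P[(r>150)&(g<80)&(P[:,2]>.05)&(P[:,1]>.2)]; print(len(q),q.mean(0),np.ptp(q,0),D(q.mean(0)),cv2.fitLine(q[:,:2].astype(np.float32),cv2.DIST_L2,0,.01,.01).ravel())
E
```

```text
blade a [0.4708 0.2708 0.07  ] [ 64.3121 136.1896  70.    ] depth [ 64.0008 136.1585  71.211 ]
blade b [0.5475 0.2883 0.07  ] [143.0314 136.9425  70.    ] depth [142.4683 136.9067  71.3092]
edge near [0.3809 0.1253 0.066 ] [-54.5427  13.1948  66.    ] depth [-54.799   -1.5439   5.2561]
edge far [0.4913 0.1363 0.066 ] [55.7134  0.3983 66.    ] depth [56.4996 -0.5026 62.6698]
stop a [0.4068 0.1097 0.069 ] [-32.5763  -7.4956  69.    ] depth [-32.5837  -7.447   69.1679]
stop b [0.4746 0.1244 0.069 ] [36.7945 -7.5792 69.    ] depth [36.5882 -7.2744 70.0519]
line a [0.3991 0.0775 0.068 ] [-46.934  -37.3736  68.    ] depth [-46.9382 -37.2524  68.3422]
line b [0.4922 0.0988 0.068 ] [ 48.5173 -36.4048  68.    ] depth [ 48.6416 -36.6025  67.4388]
green [ 0.5818 -0.0071  0.11  ] [ 113.4867 -158.9541  110.    ] depth [ 114.5819 -160.8234  107.2647]
241 [0.5059 0.278  0.0712] [0.081  0.0222 0.0084] [100.1601 135.7259  71.1822] [0.9782 0.2076 0.5059 0.278 ]
```

View pics/w1c.png

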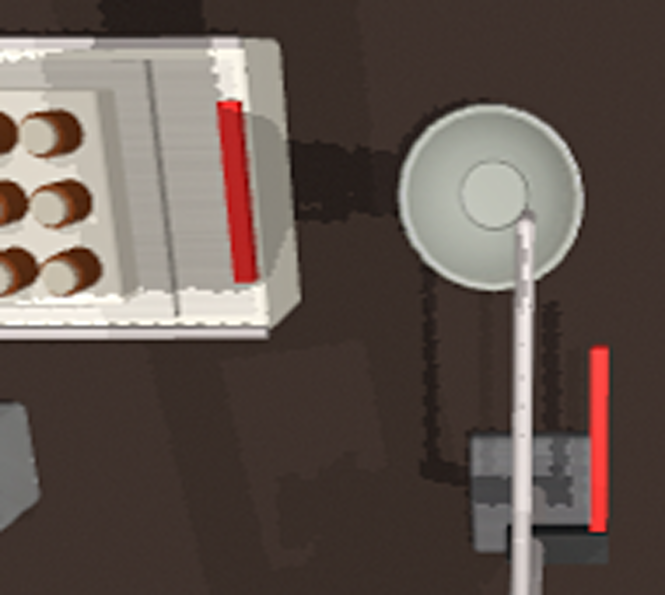

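The blade line is 136 mm past the edge and the plate's end is 37 mm inside it, so the slide is about 173 mm. Next I go beside the knob, on its -y side, with the fingers shut.

Emit:
{"name": "apply_moves", "arguments": {"increments": [{"jaw":0,"delta_pos":[-0.23,-0.95,0.3],"twist":[0,0,0]},{"jaw":0,"delta_pos":[-0.23,-0.95,0.3],"twist":[0,0,0]},{"jaw":0,"delta_pos":[-0.23,-0.95,0.3],"twist":[0,0,0]},{"jaw":0,"delta_pos":[-0.23,-0.95,0.3],"twist":[0,0,0]},{"jaw":0,"delta_pos":[-0.23,-0.95,0.3],"twist":[0,0,0]},{"jaw":0,"delta_pos":[-0.23,-0.95,0.3],"twist":[0,0,0]},{"jaw":0,"delta_pos":[-0.23,-0.95,0.3],"twist":[0,0,0]},{"jaw":0,"delta_pos":[-0.23,-0.95,0.3],"twist":[0,0,0]},{"jaw":0,"delta_pos":[-0.23,-0.95,0.3],"twist":[0,0,0]},{"jaw":0,"delta_pos":[-0.23,-0.95,0.3],"twist":[0,0,0]}]}}

```text
clock: 3.9
position: [0.5704, -0.0107, 0.291]
tcp_rot: [3.141, 0.0, -2.924]
wrist_force: [0.9, 0.2, -0.3]
width: -0.0002
grip_force: 0.0
```

Emit:
{"name": "apply_moves", "arguments": {"increments": [{"jaw":0,"delta_pos":[-0.23,-0.95,0],"twist":[0,0,0]},{"jaw":0,"delta_pos":[-0.23,-0.95,0],"twist":[0,0,0]},{"jaw":0,"delta_pos":[-0.23,-0.95,0],"twist":[0,0,0]},{"jaw":0,"delta_pos":[-0.23,-0.95,0],"twist":[0,0,0]},{"jaw":0,"delta_pos":[0,0,0.9],"twist":[0,0,0]},{"jaw":0,"delta_pos":[0,0,0.9],"twist":[0,0,0]},{"jaw":0,"delta_pos":[0,0,0.9],"twist":[0,0,0]},{"jaw":0,"delta_pos":[0,0,0.9],"twist":[0,0,0]},{"jaw":0,"delta_pos":[0,0,0],"twist":[0,0,0]},{"jaw":0,"delta_pos":[0,0,0],"twist":[0,0,0]}]}}

```text
clock: 5.15
position: [0.6222, -0.116, 0.1845]
tcp_rot: [-3.141, 0.001, -2.924]
wrist_force: [-1.0, 0.4, -0.5]
width: 0.0
grip_force: 0.0
```

```bash
python3 - <<'E'
from h import *
np.set_printoptions(precision=4,suppress=True)
f=grab('wrist','w2'); save(f,'w2',None,1.2); p=f['state']['position']; print(p,f['state']['width'])
yaw=.215; ex=np.array([np.cos(yaw),np.sin(yaw)]); ey=np.array([-ex[1],ex[0]]); E=np.array([.437,.1235])
k=np.array([.6129,-.0666]); print('knob rel tcp in deck axes',(k-p[:2])@ex,(k-p[:2])@ey, 'handle',proj(f,[.493,-.134,.113]))
P,c=cloud(f,(0,0,512,384)); r,g,b=c.T
m=(r>150)&(g>110)&(b<90)&(P[:,2]>.11)&(P[:,2]<.16)&(abs(P[:,0]-.61)<.04)&(abs(P[:,1]+.065)<.05);q=P[m];print(len(q),q.min(0) if len(q) else 0,q.max(0) if len(q) else 0)
E
```

```text
[ 0.6222 -0.116   0.1845] 2.86306380535831e-05
knob rel tcp in deck axes 0.0014297634056753689 0.05028141128755256 handle [271.627   -0.5379]
1208 [ 0.6003 -0.0798  0.1393] [ 0.626  -0.0556  0.1527]
```

View pics/w2.png

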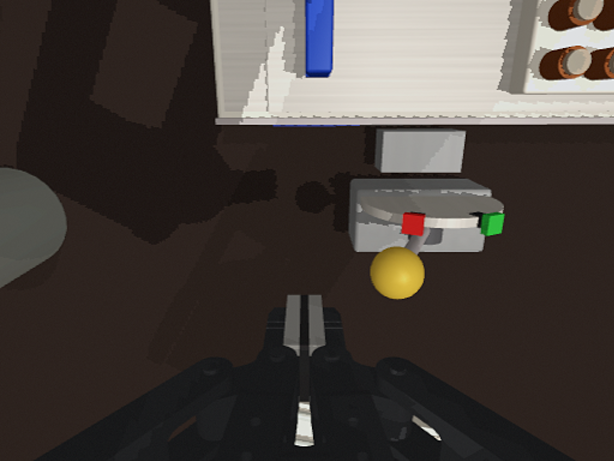

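The yellow knob is at (397,273) in the view, the red tab at (413,224) and the green tab at (492,224). The shut fingers are about 50 mm to its -y side and in line in x. I lower to 0.125 m and push along tool +y.

Emit:
{"name": "apply_moves", "arguments": {"increments": [{"jaw":0,"delta_pos":[0,0,1],"twist":[0,0,0]},{"jaw":0,"delta_pos":[0,0,0.95],"twist":[0,0,0]},{"jaw":0,"delta_pos":[0,0.45,0],"twist":[0,0,0]},{"jaw":0,"delta_pos":[0,0.45,0],"twist":[0,0,0]},{"jaw":0,"delta_pos":[0,0.45,0],"twist":[0,0,0]},{"jaw":0,"delta_pos":[0,0.45,0],"twist":[0,0,0]},{"jaw":0,"delta_pos":[0,0.45,0],"twist":[0,0,0]},{"jaw":0,"delta_pos":[0,0.45,0],"twist":[0,0,0]},{"jaw":0,"delta_pos":[0,0.45,0],"twist":[0,0,0]},{"jaw":0,"delta_pos":[0,0,0],"twist":[0,0,0]}]}}

```text
clock: 6.45
position: [0.6009, -0.0231, 0.1246]
tcp_rot: [3.141, -0.001, -2.924]
wrist_force: [0.5, -0.3, 0.6]
width: 0.0005
grip_force: 0.0
```

```bash
cat > knob.py <<'E'
from h import *
np.set_printoptions(precision=4,suppress=True)
yaw=.215; ex=np.array([np.cos(yaw),np.sin(yaw)]); ey=np.array([-ex[1],ex[0]]); O=np.array([.6131,-.0677])
for n in('top','scene','wrist'):
    f=grab(n,'k'+n); P,c=cloud(f,(0,0,512,384)); r,g,b=c.T
    m=(r>130)&(g>90)&(b<90)&(P[:,2]>.11)&(P[:,2]<.17)&(abs(P[:,0]-.6)<.05)&(abs(P[:,1]+.03)<.09);q=P[m]
    if len(q): print(n,len(q),np.median(q,0),'travel',(np.median(q,0)[:2]-O)@ey)
    m=(r>120)&(g<60)&(b<60)&(P[:,2]>.045)&(np.hypot(P[:,0]-.437,P[:,1]-.12)<.05);q=P[m]
    print(n,'stop bar z',np.median(q[:,2]) if len(q) else None,len(q))
E
python3 knob.py
```

```text
top 10 [0.5849 0.0124 0.142 ] travel 0.08424363935485009
top stop bar z None 0
scene 83 [0.6049 0.0085 0.1451] travel 0.07619168715633046
scene stop bar z None 0
wrist 1974 [0.5909 0.0059 0.1468] travel 0.07667237859006451
wrist stop bar z None 0
```

The knob has travelled 77 mm, so the lever is in the green notch, and no camera sees the stop bar any more. I retreat and go above the handle, opening the jaw.

Emit:
{"name": "apply_moves", "arguments": {"increments": [{"jaw":0,"delta_pos":[0,-0.4,-1],"twist":[0,0,0]},{"jaw":0,"delta_pos":[0,-0.4,-1],"twist":[0,0,0]},{"jaw":0,"delta_pos":[0,-0.4,-1],"twist":[0,0,0]},{"jaw":0,"delta_pos":[0,-0.4,-1],"twist":[0,0,0]},{"jaw":1,"delta_pos":[0.86,-0.25,0],"twist":[0,0,0]},{"jaw":1,"delta_pos":[0.86,-0.25,0],"twist":[0,0,0]},{"jaw":1,"delta_pos":[0.86,-0.25,0],"twist":[0,0,0]},{"jaw":1,"delta_pos":[0.86,-0.25,0],"twist":[0,0,0]},{"jaw":1,"delta_pos":[0.86,-0.25,0],"twist":[0,0,0]},{"jaw":1,"delta_pos":[0,0,0],"twist":[0,0,0]}]}}

```text
clock: 7.85
position: [0.4928, -0.1367, 0.245]
tcp_rot: [-3.141, 0.0, -2.928]
wrist_force: [-0.1, -0.9, 1.0]
width: 0.0856
grip_force: 0.0
```

```bash
cat knob.py > /dev/null; python3 - <<'E'
from h import *
np.set_printoptions(precision=4,suppress=True)
yaw=.215; ex=np.array([np.cos(yaw),np.sin(yaw)]); ey=np.array([-ex[1],ex[0]])
f=grab('wrist','w3'); save(f,'w3',None,1.2); p=f['state']['position']; print(p,f['state']['tcp_rot'])
P,c=cloud(f,(0,0,512,384)); r,g,b=c.T
m=(b>100)&(r<90)&(b>1.6*r)&(abs(P[:,2]-.113)<.006)&(np.hypot(P[:,0]-.493,P[:,1]+.134)<.06); q=P[m]
R=cv2.minAreaRect(q[:,:2].astype(np.float32)*1000); print(len(q),np.median(q[:,2]),R, 'fitdir',cv2.fitLine(q[:,:2].astype(np.float32),cv2.DIST_L2,0,.01,.01).ravel())
d=np.array(R[0])/1000-p[:2]; print('tool x,y move mm',-(d@ex)*1000,(d@ey)*1000)
for n in('top','scene'):
    f=grab(n,'l'+n);P,c=cloud(f,(0,0,512,384)); r,g,b=c.T
    m=(r>130)&(g>90)&(b<90)&(P[:,2]>.11)&(P[:,2]<.17)&(abs(P[:,0]-.6)<.05)&(abs(P[:,1]+.03)<.09);print(n,'knob',np.median(P[m],0))
    m=(r>120)&(g<60)&(b<60)&(P[:,2]>.045)&(np.hypot(P[:,0]-.437,P[:,1]-.12)<.04); print('stop pts',m.sum(), np.median(P[m],0) if m.sum() else '')
E
```

```text
[ 0.4928 -0.1367  0.245 ] [-3.1411  0.0002 -2.928 ]
933 0.11415731872627571 ((495.6620178222656, -136.890625), (58.724853515625, 13.075398445129395), 12.718745231628418) fitdir [ 0.9739  0.2271  0.495  -0.137 ]
tool x,y move mm -2.76055213011773 -0.8396027807507339
top knob [0.5939 0.0109 0.146 ]
stop pts 0 
scene knob [0.6035 0.0077 0.144 ]
stop pts 0
```

View pics/w3.png

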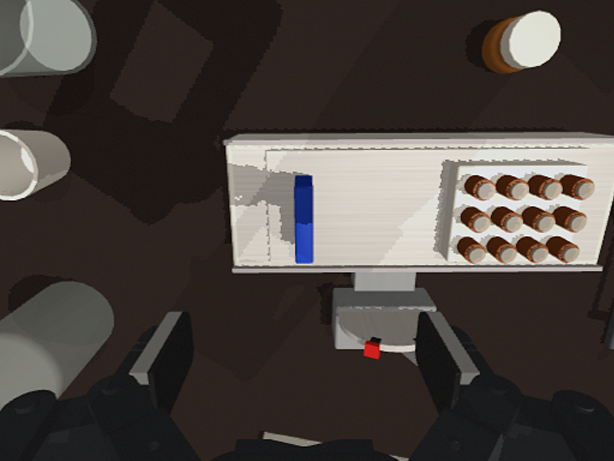

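The handle bar at (304,219) lies centred between the open fingers to within 1 mm, with its top at 0.114 m and its yaw matching. The red tab at (372,348) is clear. The stop bar is down and the lever has stayed over. I descend and grip.

Emit:
{"name": "apply_moves", "arguments": {"increments": [{"jaw":1,"delta_pos":[-0.09,-0.03,0.92],"twist":[0,0,-0.08]},{"jaw":1,"delta_pos":[0,0,0.92],"twist":[0,0,0]},{"jaw":1,"delta_pos":[0,0,0.92],"twist":[0,0,0]},{"jaw":1,"delta_pos":[0,0,0.92],"twist":[0,0,0]},{"jaw":1,"delta_pos":[0,0,0.92],"twist":[0,0,0]},{"jaw":1,"delta_pos":[0,0,0.92],"twist":[0,0,0]},{"jaw":0,"delta_pos":[0,0,0],"twist":[0,0,0]},{"jaw":0,"delta_pos":[0,0,0],"twist":[0,0,0]},{"jaw":0,"delta_pos":[0,0,0],"twist":[0,0,0]},{"jaw":0,"delta_pos":[0,0,0],"twist":[0,0,0]}]}}

```text
clock: 9.25
position: [0.4974, -0.1361, 0.0806]
tcp_rot: [-3.14, 0.002, -2.916]
wrist_force: [-5.8, 4.0, 8.0]
width: 0.0133
grip_force: 58.6
```

Emit:
{"name": "apply_moves", "arguments": {"increments": [{"jaw":0,"delta_pos":[0,0,0],"twist":[0,0,0]},{"jaw":0,"delta_pos":[0,0,0],"twist":[0,0,0]},{"jaw":0,"delta_pos":[0,0,0],"twist":[0,0,0]},{"jaw":0,"delta_pos":[0,0,0],"twist":[0,0,0]},{"jaw":0,"delta_pos":[0,0.2,0],"twist":[0,0,0]},{"jaw":0,"delta_pos":[0,0.2,0],"twist":[0,0,0]},{"jaw":0,"delta_pos":[0,0.2,0],"twist":[0,0,0]},{"jaw":0,"delta_pos":[0,0.2,0],"twist":[0,0,0]},{"jaw":0,"delta_pos":[0,0.2,0],"twist":[0,0,0]},{"jaw":0,"delta_pos":[0,0,0],"twist":[0,0,0]}]}}

```text
clock: 10.5
position: [0.4908, -0.1072, 0.0805]
tcp_rot: [-3.139, 0.002, -2.916]
wrist_force: [0.7, -2.4, 5.7]
width: 0.0132
grip_force: 60.0
```

```bash
python3 - <<'E'
from h import *
s=sensors.observe(); print(s)
E
```

```text
{'clock': 10.5, 'qpos': array([-3.71600387e-01,  9.30816886e-02,  1.97314670e+00, -1.00592326e-03,
        1.07208623e+00, -2.16796541e+00]), 'joint_velocities': array([-0.00319426,  0.00356679, -0.00206249,  0.00697654,  0.00360555,
       -0.0011133 ]), 'joint_efforts': array([ 1.42812096e+00, -3.49039185e+01, -2.98125815e+01,  5.06092161e-01,
        3.12820589e-01,  1.38802553e-02]), 'position': array([ 0.49084683, -0.10724464,  0.08053747]), 'tcp_rot': array([-3.13901770e+00,  2.21290402e-03, -2.91554143e+00]), 'wrist_force': array([ 0.65969616, -2.39852308,  5.74751985]), 'wrist_torque': array([-0.27113507,  0.03316765,  0.00177316]), 'grip_force': 59.96845543384552, 'width': 0.013209975970878099}
```

It's gripped (13 mm wide, 60 N) and sliding, with low forces. I continue 130 mm, then measure.

Emit:
{"name": "apply_moves", "arguments": {"increments": [{"jaw":0,"delta_pos":[0,0.48,0],"twist":[0,0,0]},{"jaw":0,"delta_pos":[0,0.48,0],"twist":[0,0,0]},{"jaw":0,"delta_pos":[0,0.48,0],"twist":[0,0,0]},{"jaw":0,"delta_pos":[0,0.48,0],"twist":[0,0,0]},{"jaw":0,"delta_pos":[0,0.48,0],"twist":[0,0,0]},{"jaw":0,"delta_pos":[0,0.48,0],"twist":[0,0,0]},{"jaw":0,"delta_pos":[0,0.48,0],"twist":[0,0,0]},{"jaw":0,"delta_pos":[0,0.48,0],"twist":[0,0,0]},{"jaw":0,"delta_pos":[0,0.48,0],"twist":[0,0,0]},{"jaw":0,"delta_pos":[0,0,0],"twist":[0,0,0]}]}}

```text
clock: 11.75
position: [0.4617, 0.0204, 0.0805]
tcp_rot: [-3.141, 0.002, -2.915]
wrist_force: [-0.3, 2.0, 8.4]
width: 0.013
grip_force: 60.4
```

```bash
python3 - <<'E'
from h import *
np.set_printoptions(precision=4,suppress=True)
s=sensors.observe(); print(s['position'],s['tcp_rot'],s['wrist_force'],s['wrist_torque'])
T=grab('top','m_top'); S=grab('scene','m_scene')
a=cv2.resize(T['frame'][135:225,175:255],None,fx=5,fy=5,interpolation=2); b=cv2.resize(S['frame'][195:270,260:355],None,fx=4,fy=4,interpolation=2)
h=max(a.shape[0],b.shape[0]); o=np.zeros((h,a.shape[1]+b.shape[1],3),np.uint8); o[:a.shape[0],:a.shape[1]]=a; o[:b.shape[0],a.shape[1]:]=b
cv2.imwrite('pics/m.png',o[:,:,::-1]); print(o.shape)
E
```

```text
[0.4617 0.0204 0.0805] [-3.1409  0.0025 -2.915 ] [-0.3445  1.965   8.4387] [ 0.23    0.1412 -0.0219]
(450, 780, 3)
```

View pics/m.png

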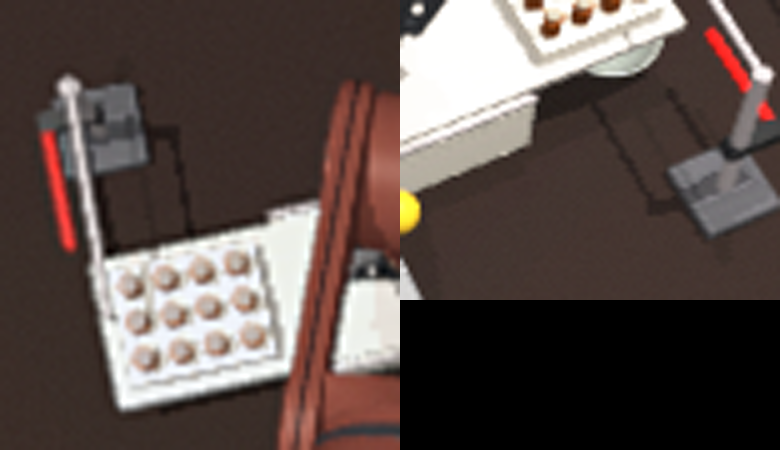

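In the top crop (left), the blade runs from (50,132) to (69,250) and the plate's outer end from (97,262) to (121,410). The scene crop also shows the end short of the blade. I'll measure the gap from intensity profiles.

```bash
cat > gap.py <<'E'
from h import *
import sys
from scipy.ndimage import map_coordinates
np.set_printoptions(precision=4,suppress=True)
def gap(f,zs=(.070,.068),show=True):
    yaw=.217; ex=np.array([np.cos(yaw),np.sin(yaw)]); ey=np.array([-ex[1],ex[0]]); E=np.array([.437,.1235])
    im=f['frame'].astype(float); t=np.arange(.08,.17,.0005); out=[]
    def prof(x,z,ch):
        uv=np.array([proj(f,np.append(E+x*ex+y*ey,z)) for y in t]); return map_coordinates(ch,[uv[:,1],uv[:,0]],order=1)
    red=np.clip(im[:,:,0]-im[:,:,1:].max(2),0,None)
    B=[]
    for x in np.arange(.07,.135,.008):
        p=prof(x,zs[0],red); p[p<40]=0
        if p.sum()>0: B.append((p*t).sum()/p.sum())
    Pq=[]
    for x in np.arange(-.04,.046,.01):
        p=prof(x,zs[1],im.min(2)); hi=p[:10].max(); lo=np.percentile(p,10); k=np.where(p>(hi+lo)/2)[0]
        Pq.append(t[k[-1]] if len(k) and hi-lo>60 else np.nan)
    return np.array(B)*1000,np.array(Pq)*1000
if __name__=='__main__':
    for n in sys.argv[1:]:
        B,Q=gap(load(n)); print(n,'blade',B.round(1),np.median(B),'plate end',Q.round(1),np.nanmedian(Q))
E
python3 gap.py m_top m_scene
```

```text
m_top blade [138.6 138.6 138.7 138.5 138.9 138.7 139.1 139.  139.2] 138.71527850543117 plate end [127.5 128.  128.  127.5 129.  127.5 128.  129.  128. ] 128.00000000000006
m_scene blade [135.6 135.5 135.8 135.6 135.4 135.1 132.9 136.8] 135.57568615230284 plate end [  nan 160.  160.    nan 158.    nan 158.5 157.  157. ] 158.25000000000009
```

The top camera gives a gap of 10.7 mm, and the wrist measurement plus tool travel gives 12.1. I advance 11.4 mm.

Emit:
{"name": "apply_moves", "arguments": {"increments": [{"jaw":0,"delta_pos":[0,0.13,0],"twist":[0,0,0]},{"jaw":0,"delta_pos":[0,0.13,0],"twist":[0,0,0]},{"jaw":0,"delta_pos":[0,0.12,0],"twist":[0,0,0]},{"jaw":0,"delta_pos":[0,0,0],"twist":[0,0,0]},{"jaw":0,"delta_pos":[0,0,0],"twist":[0,0,0]},{"jaw":0,"delta_pos":[0,0,0],"twist":[0,0,0]},{"jaw":0,"delta_pos":[0,0,0],"twist":[0,0,0]},{"jaw":0,"delta_pos":[0,0,0],"twist":[0,0,0]},{"jaw":0,"delta_pos":[0,0,0],"twist":[0,0,0]},{"jaw":0,"delta_pos":[0,0,0],"twist":[0,0,0]}]}}

```text
clock: 13.1
position: [0.4596, 0.03, 0.0805]
tcp_rot: [-3.139, 0.003, -2.916]
wrist_force: [1.5, -5.4, 6.7]
width: 0.0133
grip_force: 60.0
```

```bash
python3 - <<'E'
from h import *
np.set_printoptions(precision=4,suppress=True)
T=grab('top','n_top'); S=grab('scene','n_scene'); s=sensors.observe(); print(s['position'],s['wrist_force'],s['wrist_torque'],s['grip_force'],s['clock'])
save(S,'n',(250,190,370,260),6)
for f in (T,S):
    P,c=cloud(f,(0,0,512,384)); r,g,b=c.T
    m=(r>130)&(g>90)&(b<90)&(P[:,2]>.11)&(P[:,2]<.17)&(abs(P[:,0]-.6)<.05)&(abs(P[:,1]+.03)<.09);print('knob',np.median(P[m],0) if m.sum() else None)
    # plate level: plane fit of plate white surface beyond the deck edge
    yaw=.217; ex=np.array([np.cos(yaw),np.sin(yaw)]); ey=np.array([-ex[1],ex[0]]); d=P[:,:2]-[.437,.1235]; x,y=d@ex,d@ey
    m=(abs(x)<.048)&(y>-.09)&(y<.13)&(abs(P[:,2]-.068)<.01)&((abs(x)>.043)|(y<0))
    A=np.c_[x[m],y[m],np.ones(m.sum())]; print('plane',m.sum(),np.linalg.lstsq(A,P[m,2],rcond=None)[0])
E
python3 gap.py n_top n_scene
```

```text
[0.4596 0.03   0.0805] [ 0.6427 -4.1656  5.9546] [-0.6219 -0.1197  0.0756] 59.99917209148407 13.2
knob [0.593  0.0109 0.1457]
plane 358 [-0.008   0.0044  0.0682]
knob [0.6033 0.0081 0.1446]
plane 685 [ 0.0051 -0.0025  0.0676]
n_top blade [138.6 138.5 138.7 138.5 138.9 138.7 139.1 139.  139.2] 138.72539292340613 plate end [138.  138.5 138.  137.5 139.  137.5 139.  138.5 138. ] 138.00000000000006
n_scene blade [135.6 135.5 135.7 135.6 135.4 135.1 132.9 136.8] 135.53888551548 plate end [159.5 159.  159.  158.5 157.5 159.  157.  157.  157. ] 158.50000000000009
```

View pics/n.png

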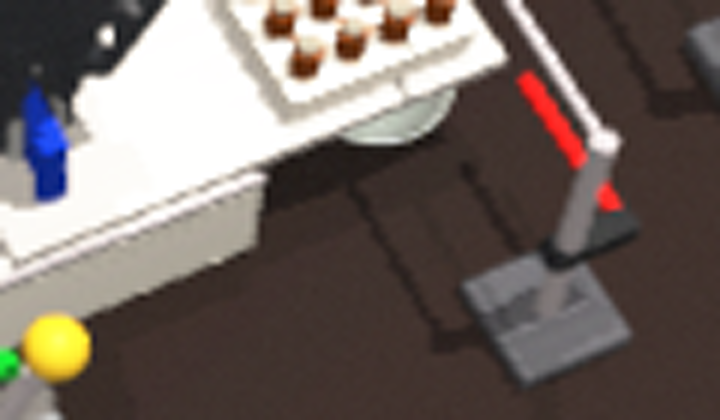

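The scene crop shows the plate's far corner at (507,62), the blade from (522,75) to (618,208), the dish untouched beneath, and the knob beside the green tab. I check the corner against the blade line in this second view.

```bash
python3 - <<'E'
from h import *
f=load('n_scene'); yaw=.217; ex=np.array([np.cos(yaw),np.sin(yaw)]); ey=np.array([-ex[1],ex[0]])
for n,u,v,z in(('corner top',507,60,.068),('corner bottom',507,67,.060),('blade a',524,77,.07),('blade b',616,206,.07)):
    d=pt(f,250+u/6-.4,190+v/6-.4,z)[:2]-[.437,.1235]; print(n,d@ex*1000,d@ey*1000)
s=sensors.observe(); print(s['position'],s['wrist_force'])
E
```

```text
corner top 51.362996289756964 133.93032471005884
corner bottom 50.75789546393531 135.7170027208453
blade a 64.12971012233164 135.36460765966044
blade b 143.3186651789311 137.4332764103554
[0.45959004 0.02996447 0.0805295 ] [ 0.64271272 -4.16556256  5.95463407]
```

All three estimates put the plate's end 1 to 2 mm short of the line, inside the 6 mm tolerance. It's level and held at 60 N, and the lever is in green, so I'm handing in.

```bash
python3 -c "
from bench import job; print(job.close_job())"
```

```text
the job is handed in; nothing more can be done
None
```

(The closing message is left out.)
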